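# Set the tea menu card and present the open tea chest

### The arm

A 6-joint arm with a two-finger parallel gripper is mounted at the origin on the work surface. World frame = base frame: x ahead of the robot, y to its left, z up, the work surface at z = 0. Lengths are in m, angles in degrees, forces in N, time in s.
With the tool pointing down it reaches from about 0.35 to 0.875 m from the base axis. Payload 4.2 kg.
Tool frame: the origin (TCP) lies on the centre line of the jaws, within the pads' length; the fingertips stand 25 mm ahead of it and the grasp point (between the pads) lies 6 mm ahead of it; z points along the fingers, y is the line along which they close (so a half turn about z gives the same grasp; the last joint's range is limited). The gripper opens to 87 mm and grips with 3 to 60 N. Pads are 19 mm wide; open, the fingers measure 117 mm over their backs; the gripper's body (75 mm by 190 mm) begins 51 mm behind the grasp point.
Start: joints at [84.087, 22.042, 0.453, 0, -68.411, -14.817], TCP at [0.221, 0.585, 0.209] pointing down, gripper open.
Joint ranges: [-179.83, 179.83], [-69.29, 118.12], [-61.27, 80.66], [-181.25, 117.63], [-171.15, -9.14], [-177.46, 177.46]. Speed limits (degrees/s): [159.86, 159.86, 180, 180, 180, 180].

### API

Orientations are given as a 3x3 rotation matrix whose columns are the frame's x, y, z axes.
In Python, from station import r gives the robot as it stands.
- The arm moves only by the tool move_arm, never from a script. Its argument "series" is a list of rows, each an object with "grip": the opening, from 0 (shut) to 1 (fully open); "xyz": the shift along the tool's x, y, z in mm, a list of three; "angular": the turn, a rotation vector about the tool's x, y, z in rad, a list of three. A call has 1 to 10 rows; each row is the pose to reach, as a shift and turn from the pose commanded when the call began, along the tool's axes at that moment; what a row does not reach only later rows make up. A row lasts 1/10 s, in which the tool goes at most 50 mm and 8.59 degrees, less where a joint would pass 70% of its speed; a pose out of reach is approached as far as the arm can. A call with a gripper value outside its range is refused whole. The fingers move at their own pace and stop on an object; the grip force is fixed at half the most. Time passes only in rows, so rows that repeat a pose let the fingers close. It gives the time, the measured TCP pose, the force, the opening and the grip force at its end, in the units of the state.
- r.sense(): the state, without advancing time (a new reading comes with each control period).
- r.capture(name): name is "side" or "top"; returns a dict with "img" (480x640x3 uint8, red, green, blue), "camera_matrix" (3x3 intrinsics, pixels), "k1" (the pictures are not rectified: a ray, as slopes to the right and down, at radius r is drawn at 1 + k1 r^2 times it, then the intrinsics apply), "rvec" (rotation vector, rad) and "tvec" (3), from world to camera coordinates, as OpenCV has them. Camera axes: x right, y down, z forward; pixel columns grow to the right and rows downward; lengths in m; the calibration is good to about 2 mm. A picture is of the moment at which its call begins. There is no depth.
- r.finish_job(): hands the job in; it is judged then, once.
The state is a dict: "time_s": time; "joints": joint angles; "joint_velocities": joint speeds; "effort": joint torques, N m; "tcp_pos": TCP position; "ee_rot": TCP orientation; "wrist_force": force on the tool from outside, world axes, zero at the start; "moment": the same for the moment, N m; "gripper_width": opening from 0.0 (shut) to 1.0 (fully open); "gripper_force": force on a finger pad.
Only numpy, scipy, OpenCV 4.12 (cv2) and the standard library are available. Lean on these libraries where they do the work, as an engineer would, in place of code of your own. Each camera call takes 0.05 s, during which the arm holds its last target. There are 200 camera calls.

### The job

Get the tea chest ready for the guests: take the menu card out of the cork block, slide it down into the slot of the green card holder until it is fully home, and let go of it while the chest is still shut. Then lift the lid of the wooden tea chest and hold it steady, open at 50 degrees from shut (within 5 degrees), so that the guests can see the tins; the lid falls shut by itself, so finish with the robot still holding it at that angle. Leave the mugs, bowl, phone, teapot and pitcher where they stand.

Things in the scene. Friction and masses are not known exactly. Their poses are not given: they have to be found in the camera images.
- card_mid (a point): menu card: rigid white plaque with orange panel, 8 mm thick (own x), 90 mm wide (y), 120 mm tall (z, up), about 0.09 kg (30% either way); front and back alike, either way round will do. The point is its centre, 60 mm below the top edge. At the start it stands upright in the cork block's slot, lower edge 10 mm above the table, its upper 90 mm free
- cork_rest: the cork block that holds the card at the start: fixed, 70 (x) by 125 (y) mm foot, 40 mm high, with a slot 11 mm by 95 mm (x by y) whose floor is 10 mm above the table. Origin at the centre of its underside, on the table
- card_holder: green card holder with flared brass lips, fixed; foot 70 (x) by 120 (y) mm; origin centred under it, on the table. Slot over the origin, 12 mm wide (x) by 95 mm long (y), floor 10 mm above the table, straight walls to 55 mm, lips flared 25 degrees from upright from there to 68 mm guide the card in. Card fully home: its centre 70 mm above the table, top edge 130 mm
- holder_slot (a point): the middle of the slot of the green card holder, at 55 mm above the table (top of the straight walls, foot of the flared lips); its axes are those of the holder: x across the slot, y along it, z up
- tea_lid (a joint): opening angle of the tea chest's lid in rad: 0 = shut, growing as the front edge is lifted, stop at 1.4; 50 degrees is 0.873. Nearly no friction: it falls shut from any angle. The lid weighs about 0.4 kg (25% either way); 1 to 3 N at the handle holds it up
- lid_handle (a point): middle of the lid's brass bar handle: round bar, 12 mm diameter, along the lid's y, 98 mm free between its end posts, centre line 40 mm above the lid's upper face (34 mm gap beneath) and 15 mm from the free front edge. Being round, it can turn between gripping fingers as the lid swings. Axes are the lid's and swing with it. Shut, this point is 140 mm above the table
- lid_hinge (a point): point mid-way along the lid's hinge axis, 90 mm above the table. Axes are the lid's and swing with it: y along the hinge, x from the front edge to the hinge (level and away from the robot when shut), z out of the upper face. In these axes the handle's middle is at x -145, y 0, z +50 mm; opening swings it up and back over the hinge
- tea_chest: dark wooden tea chest, fixed to the table, 160 (x) by 200 (y) mm, 90 mm high, plus the paler lid of 160 by 200 by 10 mm on top, hinged along its rim at the +x side (away from the robot). Origin at the centre of its underside, on the table. Tea tins inside
- mug_a: clear glass mug, rim diameter 68 mm, 68 mm high, small handle on its own +y side; origin at the centre of its underside. Bystander, to be left alone
- mug_b: clear glass mug, rim diameter 68 mm, 68 mm high, small handle on its own +y side; origin at the centre of its underside. Bystander, to be left alone
- mug_c: clear glass mug, rim diameter 68 mm, 68 mm high, small handle on its own +y side; origin at the centre of its underside. Bystander, to be left alone
- bowl: small white bowl turned upside down, 104 mm diameter, 54 mm high; origin at the centre of its underside. Bystander
- phone: blue phone with black screen lying flat, 150 (x) by 74 (y) by 9 mm; origin at the centre of its underside. Bystander
- teapot: white china teapot, body 136 mm diameter, 126 mm high, spout to its +y, handle to its -y; origin at the centre of its underside. Bystander
- pitcher: tall glass water pitcher, 104 mm diameter, 200 mm high, handle to its +y; origin at the centre of its underside. Bystander
Things that resemble listed ones, but are neither listed nor needed, are in the scene too. What is shaped like the part that bears card_mid but red is not meant.

How it is judged (in metres and radians):
On the way:
1. the card is fully home in the green holder and released, with the lid still shut (z of card_mid in the frame of card_holder between 0.064 and 0.075 m and horizontal distance between card_mid and holder_slot below 0.008 m and angle between card_mid's own z axis and vertical below 0.12 rad and angle between the y axis of card_mid and the y axis of card_holder, either way round below 0.12 rad and contact force between menu_card and the fingers below 0.1 N and value of joint tea_lid below 0.05 rad), for 0.3 s.
At the end, for the whole second after the job is handed in: Card in the slot: centre within 8 mm of its middle, at most 5 mm above fully home, upright within 7 degrees, untouched by the fingers; lid still (under 0.05 rad/s) at 44 to 56 degrees, carried by the robot (over 0.4 N) and by no loose thing (z of card_mid in the frame of card_holder between 0.064 and 0.075 m and horizontal distance between card_mid and holder_slot below 0.008 m and angle between card_mid's own z axis and vertical below 0.12 rad and angle between the y axis of card_mid and the y axis of card_holder, either way round below 0.12 rad and contact force between menu_card and the fingers below 0.1 N and value of joint tea_lid between 0.768 and 0.977 rad and velocity of joint tea_lid between -0.05 and 0.05 rad/s and (contact force between tea_lid and the fingers above 0.4 N or contact force between tea_lid and the arm above 0.4 N) and contact force between tea_lid and menu_card below 0.1 N and contact force between tea_lid and mug_a below 0.1 N and contact force between tea_lid and mug_b below 0.1 N and contact force between tea_lid and mug_c below 0.1 N and contact force between tea_lid and bowl below 0.1 N and contact force between tea_lid and phone below 0.1 N and contact force between tea_lid and teapot below 0.1 N and contact force between tea_lid and pitcher below 0.1 N); the arm keeps its last pose, push and grip.
It fails at once if a mug, the bowl, the phone, the teapot or the pitcher is shifted by more than 30 mm (distance of any of mug_a, mug_b, mug_c, bowl, phone, teapot, pitcher from where it was at the start of the episode above 0.03 m).
It fails at once if a mug, the teapot or the pitcher is tipped by more than 30 degrees (angle between any of mug_a, mug_b, mug_c, teapot, pitcher's own z axis and vertical above 0.52 rad).
It also fails if it takes over 61 s, if anything falls off the work surface, if the arm or the gripper's body presses on something with over 40 N, if the wrist force passes 120 N, or if a joint passes its speed limit or range.

## Working session

There is one attempt and no reset: what is moved stays moved. The work goes in short steps, Python scripts to look and compute and a tool call to move; the robot and the scene stay as the last step left them, time stands still between calls to the robot, and variables do not carry over. Pictures are saved under pics/ and viewed, at most 10 in all, crops included, and the job is handed in when it is done.

Besides the shell and the picture viewer there is one more tool, called after "Call:" as name([rows], argument=value, ...), one row to a line, values as JSON. move_arm: Moves the arm, as the interface text tells. Its arguments: {"type":"object","properties":{"series":{"type":"array"}},"required":["series"]}

```bash
mkdir -p pics; python3 - <<'E'
from station import r
import cv2,numpy as np
for n in("side","top"):
    c=r.capture(n); cv2.imwrite(f"pics/{n}0.png",c["img"][...,::-1]); np.savez(f"{n}0.npz",**c)
    R=cv2.Rodrigues(np.array(c["rvec"]))[0]; print(n,c["camera_matrix"],c["k1"],(-R.T@np.array(c["tvec"]).ravel()).round(3), R[2].round(2))
s=r.sense();print(s)
E
```

```text
side [[465.08193859   0.         320.09736061]
 [  0.         465.08193859 237.23099231]
 [  0.           0.           1.        ]] -0.057906576110562186 [0.452 0.75  0.923] [ 0.11 -0.67 -0.73]
top [[482.19001676   0.         320.09461649]
 [  0.         482.19001676 236.03715086]
 [  0.           0.           1.        ]] -0.10471922787690816 [0.431 0.01  1.624] [ 0.11 -0.   -0.99]
{'time_s': 0.1, 'joints': array([ 8.40856829e+01,  2.20865033e+01,  3.87329096e-01, -2.27773302e-02,
       -6.84128288e+01, -1.48174532e+01]), 'joint_velocities': array([-0.03192212, -0.0241253 ,  0.14365926,  0.15250315,  0.01230803,
       -0.04906685]), 'effort': array([-2.53441085e-04, -3.91692066e+01,  1.87934035e+01,  4.23185930e+00,
        1.34429461e-02, -7.69675762e-05]), 'tcp_pos': array([0.22103399, 0.58399922, 0.20757215]), 'ee_rot': array([[ 9.35196014e-01, -3.54130050e-01, -5.69111777e-04],
       [-3.54130478e-01, -9.35194082e-01, -1.90629688e-03],
       [ 1.42847044e-04,  1.98430107e-03, -9.99998021e-01]]), 'wrist_force': array([ 0.71909095, -1.09581449, -0.33837798]), 'moment': array([-0.02563135,  0.05062589, -0.00362433]), 'gripper_force': 0.0, 'gripper_width': 1.0010946873532074}
```

View pics/side0.png

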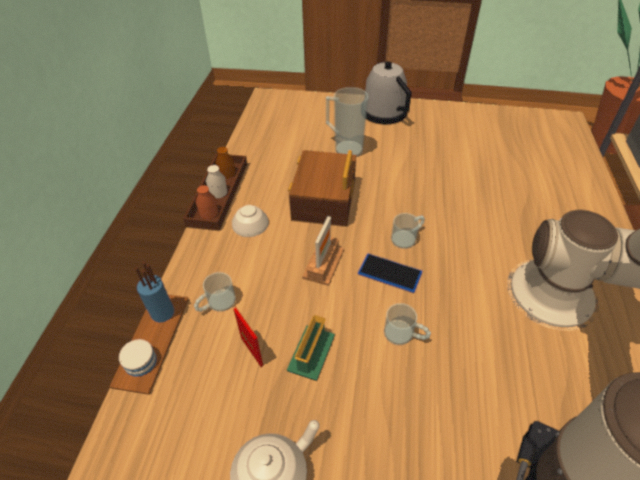

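View pics/top0.png

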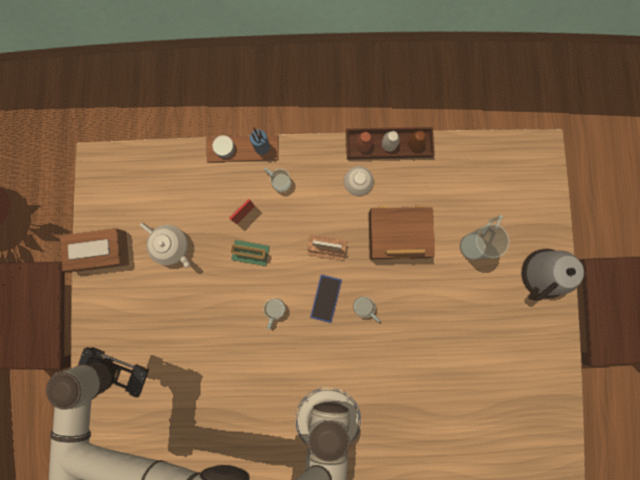

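Side view: card (322,245), green holder (312,345), handle (349,168), red decoy (248,337). Top view: card (327,244), holder (250,252), handle (406,252). Next I'll look at enlargements of both.

```bash
cat > h.py <<'E'
import cv2,numpy as np
from station import r
def cam(n,c=None):
    c=c or r.capture(n); R=cv2.Rodrigues(np.array(c["rvec"],float).ravel())[0]; t=np.array(c["tvec"],float).ravel()
    return dict(img=c["img"],K=np.array(c["camera_matrix"]),k1=float(c["k1"]),R=R,t=t,C=-R.T@t)
def load(n): return cam(n,dict(np.load(n+"0.npz")))
def ray(c,uv):
    p=cv2.undistortPoints(np.array(uv,float).reshape(-1,1,2),c["K"],np.array([c["k1"],0,0,0,0]),
      None,None,None).reshape(-1,2)
    d=np.c_[p,np.ones(len(p))]@c["R"]; return d
def plane(c,uv,z):
    d=ray(c,uv); return c["C"]+d*((z-c["C"][2])/d[:,2])[:,None]
def tri(c1,u1,c2,u2):
    A=[];b=[]
    for c,u in((c1,u1),(c2,u2)):
        d=ray(c,u)[0]; d/=np.linalg.norm(d); P=np.eye(3)-np.outer(d,d); A.append(P); b.append(P@c["C"])
    return np.linalg.lstsq(np.vstack(A),np.hstack(b),rcond=None)[0]
def proj(c,X):
    return cv2.projectPoints(np.array(X,float).reshape(-1,1,3),cv2.Rodrigues(c["R"])[0],c["t"],c["K"],np.array([c["k1"],0,0,0,0]))[0].reshape(-1,2)
E
python3 - <<'E'
import cv2
a=cv2.imread("pics/top0.png")[200:275,220:440]; cv2.imwrite("pics/topc.png",cv2.resize(a,None,fx=3.6,fy=3.6,interpolation=2))
a=cv2.imread("pics/side0.png")
L=cv2.resize(a[210:380,280:360],None,fx=3.5,fy=3.5,interpolation=2);M=cv2.resize(a[140:230,280:370],None,fx=5,fy=5,interpolation=2)
import numpy as np
o=np.zeros((600,760,3),np.uint8);o[:595,:280]=L;o[:450,300:750]=M;cv2.imwrite("pics/sidec.png",o)
E
```

```text
(no output)
```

View pics/topc.png

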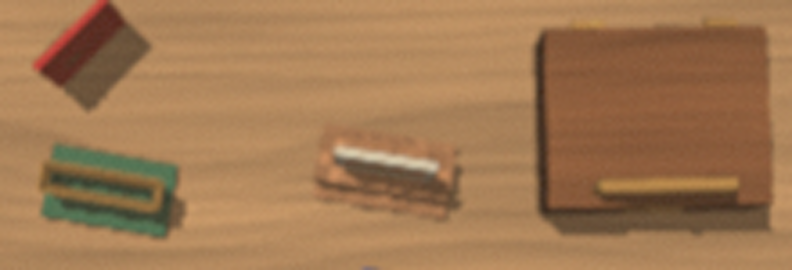

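View pics/sidec.png

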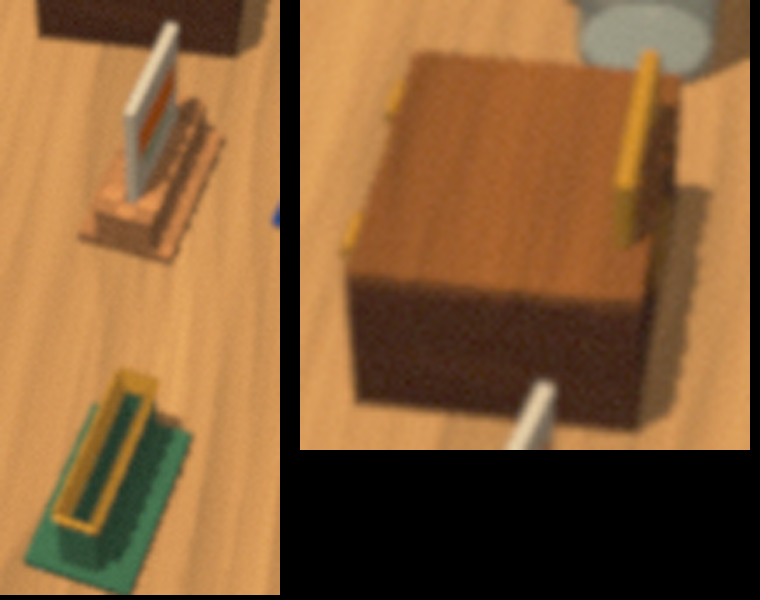

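The crops show the card's top edge from crop (333,150) to (438,167), the brass lips centred at (103,187), and the handle bar from (600,187) to (738,185). I'll measure these with masks.

```bash
cat > m.py <<'E'
from h import *
t,s=load("top"),load("side")
def rect(c,m,x0,y0,x1,y1):
    k=np.zeros_like(m);k[y0:y1,x0:x1]=m[y0:y1,x0:x1]
    n,l,st,_=cv2.connectedComponentsWithStats(k.astype(np.uint8)); i=1+np.argmax(st[1:,4])
    p=np.argwhere(l==i)[:,::-1].astype(np.float32); b=cv2.minAreaRect(p)
    return p,b,l==i
def hsv(c): return cv2.cvtColor(c["img"],cv2.COLOR_RGB2HSV).astype(int)
def rep(name,c,p,z):
    X=plane(c,p,z)[:,:2].astype(np.float32); b=cv2.minAreaRect(X*1000); q=cv2.boxPoints(b)
    L,W=sorted(b[1])[::-1]; e=max((q[1]-q[0],q[2]-q[1]),key=np.linalg.norm)
    mu=X.mean(0); w,v=np.linalg.eigh(np.cov(X.T)); a=v[:,1]
    print(name,z,"n",len(p),"rectc",np.round(b[0],1),"LW",round(L,1),round(W,1),"mean",(mu*1000).round(1),"axis deg from y",np.degrees(np.arctan2(-a[0]*np.sign(a[1]),abs(a[1]))).round(1),"rect",np.degrees(np.arctan2(-e[0]*np.sign(e[1]),abs(e[1]))).round(1))
if __name__=="__main__":
  for c,n,rc,rl,rh,rg in((t,"top",(308,235,350,256),(228,235,270,265),(380,245,430,258),(225,235,275,270)),(s,"side",(310,215,336,270),(290,310,335,362),(335,148,360,190),(280,305,340,382))):
    h=hsv(c); H,S,V=h[...,0],h[...,1],h[...,2]
    for nm,m,ro,z in(("card",(S<75)&(V>130),rc,.13),("lip",(H>15)&(H<24)&(S>115)&(V>60),rl,.068),("handle",(H>15)&(H<24)&(S>110)&(V>90),rh,.143),("green",(H>55)&(H<95)&(S>90),rg,.005)):
        p,b,_=rect(c,m,*ro); rep(n+" "+nm,c,p,z); print("  px",np.round(p.mean(0),1),p.min(0),p.max(0),np.round(b[0],1))
E
python3 m.py
```

```text
top card 0.13 n 82 rectc [570.  -13.2] LW 88.0 9.3 mean [569.8 -13.7] axis deg from y -10.9 rect -11.1
  px [327.2 243.9] [313. 241.] [341. 247.] [327.  243.8]
top lip 0.068 n 210 rectc [557.5 249.1] LW 121.7 34.3 mean [558.8 247.7] axis deg from y -12.5 rect -13.2
  px [246.5 251.3] [229. 243.] [264. 258.] [246.1 251.7]
top handle 0.143 n 148 rectc [ 539.7 -253.4] LW 118.3 12.4 mean [ 538.7 -252.7] axis deg from y -1.0 rect -1.7
  px [404.8 251.3] [386. 249.] [424. 253.] [405. 251.]Traceback (most recent call last):
  File "m.py", line 18, in <module>
    p,b,_=rect(c,m,*ro); rep(n+" "+nm,c,p,z); print("  px",np.round(p.mean(0),1),p.min(0),p.max(0),np.round(b[0],1))
          ~~~~^^^^^^^^^
  File "m.py", line 5, in rect
    n,l,st,_=cv2.connectedComponentsWithStats(k.astype(np.uint8)); i=1+np.argmax(st[1:,4])
                                                                       ~~~~~~~~~^^^^^^^^^^
    return _wrapfunc(a, 'argmax', axis=axis, out=out, **kwds)
    return bound(*args, **kwds)
ValueError: attempt to get argmax of an empty sequence
```

```bash
python3 - <<'E'
from m import *
h=hsv(t); print([h[y,x].tolist() for x,y in((237,258),(260,263),(268,250),(240,243))]); h2=hsv(s);print([h2[y,x].tolist() for x,y in((300,368),(330,340),(322,345))])
print("lip px",h[252,231].tolist(),h[249,249].tolist())
a=t["img"][232:272,222:276,::-1]
A=cv2.resize(a,None,fx=10,fy=10,interpolation=cv2.INTER_CUBIC)
cv2.imwrite("pics/hold.png",A)
E
```

```text
[[58, 65, 113], [60, 69, 114], [42, 74, 107], [60, 70, 117]]
[[66, 103, 77], [68, 104, 115], [67, 99, 67]]
lip px [17, 139, 147] [17, 142, 115]
```

View pics/hold.png

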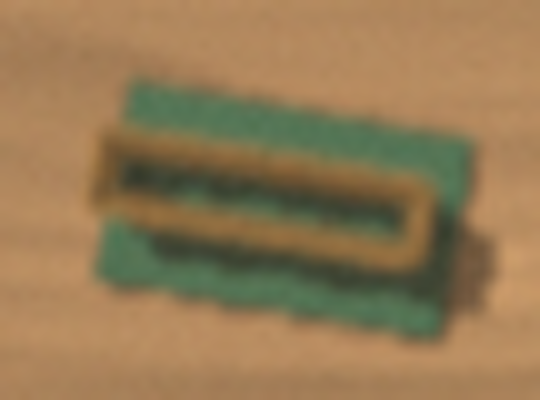

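Enlarged view: lip corners at about (100,130), (435,182), (425,268), (93,212) in the ×10 crop. I'll convert those together with the foot corners, then do the same for the side view.

```bash
python3 - <<'E'
from m import *
def tc(p): return (np.array(p,float)+.5)/10-.5+[222,232]
def sc(p,f=3.5,o=(280,210)): return (np.array(p,float)+.5)/f-.5+o
def show(n,c,p,z):
    X=plane(c,p,z)[:,:2]*1000; e=X-np.roll(X,1,0)
    m=X.mean(0); d=[q for q in e]
    ys=[q*np.sign(q[1]) for q in d if abs(q[1])>abs(q[0])]
    print(n,z,m.round(1),"edges",np.linalg.norm(e,axis=1).round(1),"ang",[np.degrees(np.arctan2(-q[0],q[1])).round(1) for q in ys])
show("top lip",t,tc([(100,130),(435,182),(425,268),(93,212)]),.068)
show("top foot",t,tc([(130,80),(470,140),(440,335),(98,282)]),.008)
show("side lip",s,sc([(122,370),(158,375),(97,532),(53,520)]),.068)
show("side foot",s,sc([(95,405),(190,435),(130,593),(25,562)]),.008)
# masks
for c,n,roi in((t,"top",(225,235,275,270)),(s,"side",(280,305,340,382))):
    h=hsv(c); p,b,_=rect(c,(h[...,0]>35)&(h[...,0]<95)&(h[...,1]>45),*roi); rep(n+" green",c,p,.008)
h=hsv(s); H,S,V=h[...,0],h[...,1],h[...,2]
print([h[y,x].tolist() for x,y in((350,165),(348,175),(319,235),(318,240))])
# card top edge side: corners (165,25),(180,28),(138,110),(125,108)
show("side cardtop",s,sc([(167,24),(178,28),(137,112),(127,106)]),.13)
print("card mid tri",tri(t,[[327.1,243.9]],s,[sc([(152,67)])[0]]))
# handle: side crop (300 offset,5x,(280,140)): top end (352,55), bottom end (328,185)
hm=sc([(340-0,120)],5,(280,140));hh=sc([(652-300,58),(628-300,182)],5,(280,140));print("handle tri mid",tri(t,[[404.8,251.1]],s,[hh.mean(0)]))
show2=plane(s,hh,.143);print(show2)
# lid corners top: crop 3.6
q=(np.array([(545,28),(768,30),(770,208),(545,210)],float)+.5)/3.6-.5+[220,200];show("lid",t,q,.1);print(plane(t,q,.1).round(4))
E
```

```text
top lip 0.068 [558.6 243.3] edges [ 26.8 110.9  28.1 109.9] ang [np.float64(-10.4), np.float64(-11.1)]
top foot 0.008 [559.6 245.2] edges [ 69.1 117.4  66.4 117.1] ang [np.float64(-11.6), np.float64(-10.3)]
side lip 0.068 [559.6 247. ] edges [110.6  22.7 113.2  26.9] ang [np.float64(-12.2), np.float64(-9.9)]
side foot 0.008 [560.  246.6] edges [119.1  66.  115.9  67.5] ang [np.float64(-11.3), np.float64(-10.6)]
top green 0.008 n 317 rectc [559.  244.5] LW 116.6 66.6 mean [557.1 242.6] axis deg from y -8.6 rect -11.9
side green 0.008 n 896 rectc [560.3 245.4] LW 122.6 68.0 mean [553.4 261.9] axis deg from y -27.3 rect -11.6
[[15, 183, 103], [15, 182, 109], [19, 75, 224], [19, 73, 216]]
side cardtop 0.13 [570.4 -12.1] edges [82.3  8.6 83.9  8.6] ang [np.float64(-10.8), np.float64(-11.1)]
card mid tri [ 0.57056892 -0.01342909  0.12808474]
handle tri mid [ 0.53931552 -0.25282901  0.14175291]
[[ 0.53847404 -0.30757192  0.143     ]
 [ 0.53949795 -0.19816493  0.143     ]]
lid 0.1 [ 602.1 -254.9] edges [162.2 200.2 159.4 199.7] ang [np.float64(-2.0), np.float64(-1.2)]
[[ 0.686  -0.1582  0.1   ]
 [ 0.6789 -0.3583  0.1   ]
 [ 0.5196 -0.3514  0.1   ]
 [ 0.5239 -0.1517  0.1   ]]
```

```bash
cat > go.py <<'E'
from h import *
from scipy.spatial.transform import Rotation as Ro
def down(yaw_y,tilt=0):  # tool y at world yaw (deg), pointing down
    a=np.radians(yaw_y); y=np.array([np.cos(a),np.sin(a),0]); z=np.array([0,0,-1.]); return np.c_[np.cross(y,z),y,z]
def go(p,R=None,s=None):
    s=s or r.sense(); E=np.array(s["ee_rot"])
    print("t",s["time_s"],"at",s["tcp_pos"].round(4),"shift mm",(E.T@(np.array(p)-s["tcp_pos"])*1000).round(1),
     "rot",(Ro.from_matrix(E.T@R).as_rotvec().round(3) if R is not None else ""), "F",s["wrist_force"].round(1),"w",round(s["gripper_width"],3),"gf",round(float(s["gripper_force"]),1))
E
python3 - <<'E'
from go import *
go([.570,-.0133,.209],down(169))
E
```

```text
t 0.1 at [0.221  0.584  0.2076] shift mm [ 5.379e+02  4.350e+02 -5.000e-01] rot [ 0.002 -0.002  1.401] F [ 0.7 -1.1 -0.3] w 1.001 gf 0.0
```

Call:
move_arm([
  {"grip": 1,"xyz": [538,435,0],"angular": [0,0,1.401]},
  {"grip": 1,"xyz": [538,435,0],"angular": [0,0,1.401]},
  {"grip": 1,"xyz": [538,435,0],"angular": [0,0,1.401]},
  {"grip": 1,"xyz": [538,435,0],"angular": [0,0,1.401]},
  {"grip": 1,"xyz": [538,435,0],"angular": [0,0,1.401]},
  {"grip": 1,"xyz": [538,435,0],"angular": [0,0,1.401]},
  {"grip": 1,"xyz": [538,435,0],"angular": [0,0,1.401]},
  {"grip": 1,"xyz": [538,435,0],"angular": [0,0,1.401]},
  {"grip": 1,"xyz": [538,435,0],"angular": [0,0,1.401]},
  {"grip": 1,"xyz": [538,435,0],"angular": [0,0,1.401]},
])

```text
time_s: 1.1
tcp_pos: [0.4739, 0.1509, 0.2085]
ee_rot: [[-0.194, -0.981, -0.0], [-0.981, 0.194, 0.0], [-0.0, 0.0, -1.0]]
wrist_force: [0.1, 0.8, -0.4]
gripper_width: 0.998
gripper_force: 0.0
```

```bash
python3 - <<'E'
from go import *
go([.570,-.0133,.209],down(169))
E
```

```text
t 1.1 at [0.4739 0.1509 0.2085] shift mm [ 142.4 -126.1   -0.6] rot [ 0.     0.    -0.003] F [ 0.1  0.8 -0.4] w 0.998 gf 0.0
```

Call:
move_arm([
  {"grip": 1,"xyz": [142,-126,0],"angular": [0,0,-0.003]},
  {"grip": 1,"xyz": [142,-126,0],"angular": [0,0,-0.003]},
  {"grip": 1,"xyz": [142,-126,0],"angular": [0,0,-0.003]},
  {"grip": 1,"xyz": [142,-126,0],"angular": [0,0,-0.003]},
  {"grip": 1,"xyz": [142,-126,0],"angular": [0,0,-0.003]},
  {"grip": 1,"xyz": [142,-126,0],"angular": [0,0,-0.003]},
  {"grip": 1,"xyz": [142,-126,0],"angular": [0,0,-0.003]},
])

```text
time_s: 1.8
tcp_pos: [0.5696, -0.0101, 0.2082]
ee_rot: [[-0.187, -0.982, -0.001], [-0.982, 0.187, 0.0], [0.0, 0.001, -1.0]]
wrist_force: [-0.3, 0.5, -0.8]
gripper_width: 0.997
gripper_force: 0.0
```

```bash
python3 - <<'E'
from go import *
go([.570,-.0133,.118],down(169))
E
```

```text
t 1.8 at [ 0.5696 -0.0101  0.2082] shift mm [ 3.1 -1.1 90.2] rot [ 0.001 -0.     0.003] F [-0.3  0.5 -0.8] w 0.997 gf 0.0
```

Call:
move_arm([
  {"grip": 1,"xyz": [3,-1,48],"angular": [0,0,0.003]},
  {"grip": 1,"xyz": [3,-1,80],"angular": [0,0,0.003]},
  {"grip": 1,"xyz": [3,-1,95],"angular": [0,0,0.003]},
  {"grip": 1,"xyz": [3,-1,96],"angular": [0,0,0.003]},
  {"grip": 1,"xyz": [3,-1,96],"angular": [0,0,0.003]},
])

```text
time_s: 2.3
tcp_pos: [0.5708, -0.0127, 0.1132]
ee_rot: [[-0.189, -0.982, 0.001], [-0.982, 0.189, -0.0], [0.0, -0.001, -1.0]]
wrist_force: [0.3, 0.3, 1.0]
gripper_width: 0.998
gripper_force: 0.0
```

```bash
python3 - <<'E'
from go import *
go([.570,-.0133,.112],down(169))
c=cam("side");cv2.imwrite("pics/s1.png",cv2.resize(c["img"][150:300,250:400,::-1],None,fx=4,fy=4,interpolation=2))
E
```

```text
t 2.3 at [ 0.5708 -0.0127  0.1132] shift mm [0.8 0.6 1.2] rot [-0.001 -0.     0.002] F [0.3 0.3 1. ] w 0.998 gf 0.0
```

View pics/s1.png

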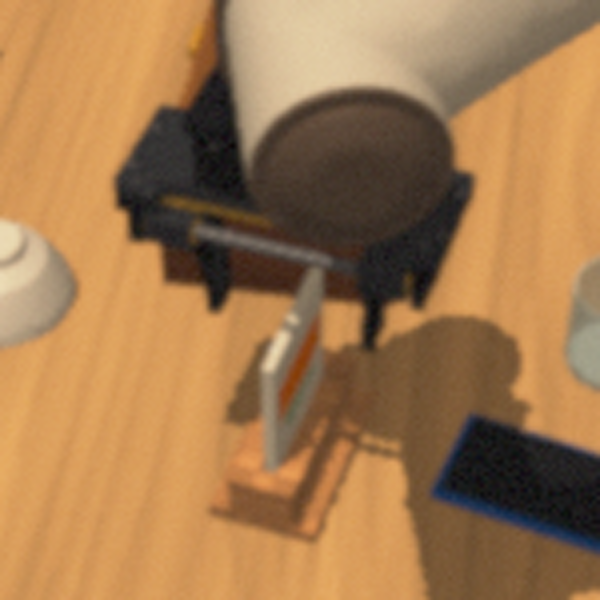

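The card stands between the two fingers, whose tips are at crop (215,305) and (370,345). I'll close the gripper.

Call:
move_arm([
  {"grip": 0.1,"xyz": [0,0,0],"angular": [0,0,0]},
  {"grip": 0.0,"xyz": [0,0,0],"angular": [0,0,0]},
  {"grip": 0.0,"xyz": [0,0,0],"angular": [0,0,0]},
  {"grip": 0.0,"xyz": [0,0,0],"angular": [0,0,0]},
  {"grip": 0.0,"xyz": [0,0,0],"angular": [0,0,0]},
  {"grip": 0.0,"xyz": [0,0,0],"angular": [0,0,0]},
  {"grip": 0.0,"xyz": [0,0,0],"angular": [0,0,0]},
  {"grip": 0.0,"xyz": [0,0,0],"angular": [0,0,0]},
])

```text
time_s: 3.15
tcp_pos: [0.5706, -0.0137, 0.1125]
ee_rot: [[-0.191, -0.982, -0.0], [-0.982, 0.191, -0.0], [0.0, 0.0, -1.0]]
wrist_force: [-0.1, 0.3, -0.4]
gripper_width: 0.359
gripper_force: 0.0
```

```bash
python3 - <<'E'
from go import *
go([.570,-.0133,.212],down(169))
E
```

```text
t 3.15 at [ 0.5706 -0.0137  0.1125] shift mm [ -0.3   0.6 -99.5] rot [ 0. -0. -0.] F [-0.1  0.3 -0.4] w 0.359 gf 0.0
```

Still closing, so I'll wait longer.

Call:
move_arm([
  {"grip": 0.0,"xyz": [0,0,0],"angular": [0,0,0]},
  {"grip": 0.0,"xyz": [0,0,0],"angular": [0,0,0]},
  {"grip": 0.0,"xyz": [0,0,0],"angular": [0,0,0]},
  {"grip": 0.0,"xyz": [0,0,0],"angular": [0,0,0]},
  {"grip": 0.0,"xyz": [0,0,0],"angular": [0,0,0]},
  {"grip": 0.0,"xyz": [0,0,0],"angular": [0,0,0]},
])

```text
time_s: 3.75
tcp_pos: [0.5706, -0.0137, 0.1126]
ee_rot: [[-0.191, -0.982, 0.0], [-0.982, 0.191, 0.0], [-0.0, -0.0, -1.0]]
wrist_force: [-0.0, 0.9, -0.2]
gripper_width: 0.084
gripper_force: 30.0
```

Call:
move_arm([
  {"grip": 0,"xyz": [0,0,-20],"angular": [0,0,0]},
  {"grip": 0,"xyz": [0,0,-45],"angular": [0,0,0]},
  {"grip": 0,"xyz": [0,0,-75],"angular": [0,0,0]},
  {"grip": 0,"xyz": [0,0,-88],"angular": [0,0,0]},
  {"grip": 0,"xyz": [0,0,-90],"angular": [0,0,0]},
  {"grip": 0,"xyz": [0,0,-90],"angular": [0,0,0]},
])

```text
time_s: 4.35
tcp_pos: [0.5699, -0.0136, 0.2016]
ee_rot: [[-0.191, -0.982, -0.001], [-0.982, 0.191, 0.0], [-0.0, 0.001, -1.0]]
wrist_force: [-0.3, -0.3, -1.0]
gripper_width: 0.086
gripper_force: 30.0
```

```bash
python3 - <<'E'
from go import *
go([.5593,.2453,.2026],down(169))
E
```

```text
t 4.35 at [ 0.5699 -0.0136  0.2016] shift mm [-252.1   59.9   -0.8] rot [ 0.001  0.    -0.   ] F [-0.3 -0.3 -1. ] w 0.086 gf 30.0
```

Call:
move_arm([
  {"grip": 0,"xyz": [-30,7,0],"angular": [0,0,0]},
  {"grip": 0,"xyz": [-75,18,0],"angular": [0,0,0]},
  {"grip": 0,"xyz": [-120,29,0],"angular": [0,0,0]},
  {"grip": 0,"xyz": [-165,39,0],"angular": [0,0,0]},
  {"grip": 0,"xyz": [-210,50,0],"angular": [0,0,0]},
  {"grip": 0,"xyz": [-240,57,0],"angular": [0,0,0]},
  {"grip": 0,"xyz": [-252,60,0],"angular": [0,0,0]},
  {"grip": 0,"xyz": [-252,60,0],"angular": [0,0,0]},
  {"grip": 0,"xyz": [-252,60,0],"angular": [0,0,0]},
])

```text
time_s: 5.25
tcp_pos: [0.5593, 0.2441, 0.2014]
ee_rot: [[-0.191, -0.982, -0.002], [-0.982, 0.191, -0.002], [0.002, 0.002, -1.0]]
wrist_force: [-0.2, 0.0, -0.2]
gripper_width: 0.084
gripper_force: 30.0
```

```bash
python3 - <<'E'
from go import *
go([.5593,.2453,.172],down(169))
A=[]
for n,(x,y) in(("side",(250,250)),("top",(200,200))):
    c=cam(n);np.savez(n+"1.npz",im=c["img"]);A.append(cv2.resize(c["img"][y:y+130,x:x+95,::-1],None,fx=4.2,fy=4.2,interpolation=2))
cv2.imwrite("pics/s2.png",np.hstack(A))
E
```

```text
t 5.25 at [0.5593 0.2441 0.2014] shift mm [-1.3  0.1 29.4] rot [ 0.002 -0.002 -0.   ] F [-0.2  0.  -0.2] w 0.084 gf 30.0
```

View pics/s2.png

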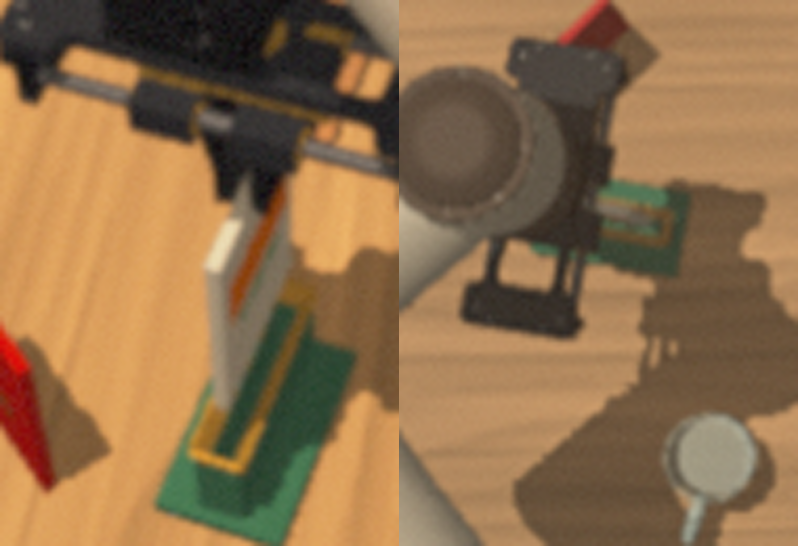

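The card hangs upright over the holder. Its near lower corner is at side-crop (228,408). I'll check that against the prediction.

```bash
python3 - <<'E'
from m import *
T=np.array([.5593,.2441]);y=np.array([.191,.982]);x=np.array([.982,-.191])
for z in(.1,.22):
  for sx in(-.004,.004):
    p=proj(s,[[*(T+.045*y+sx*x),z]])[0]; print(z,sx,p.round(1),"crop",((p-[250,250])*4.2).round(0))
# lip outer near corners predicted w/ holder estimate
for u in(-.0135,.0135): 
    p=proj(s,[[*(np.array([.5593,.2453])+.0553*y+u*x),.068]])[0];print("lip",((p-[250,250])*4.2).round(0))
p=[proj(t,[[*(T-.045*y+u*x),.22]])[0] for u in(-.004,.004)];print("top crop far end",[((q-[200,200])*4.2+[399,0]).round(0) for q in p])
p=[proj(t,[[*(np.array([.5593,.2453])-.0553*y+u*x),.068]])[0] for u in(-.0135,.0135)];print("top lip",[((q-[200,200])*4.2+[399,0]).round(0) for q in p])
E
```

```text
0.1 -0.004 [304.6 346.8] crop [229. 406.]
0.1 0.004 [300.9 345.6] crop [214. 402.]
0.22 -0.004 [302.1 312.9] crop [219. 264.]
0.22 0.004 [298.  311.7] crop [201. 259.]
lip [242. 466.]
lip [190. 449.]
top crop far end [array([628., 214.]), array([630., 203.])]
top lip [array([665., 244.]), array([671., 209.])]
```

The predictions match to within about 1–2 mm, so I'll lower the card.

Call:
move_arm([
  {"grip": 0,"xyz": [-1,0,10],"angular": [0,0,0]},
  {"grip": 0,"xyz": [-1,0,20],"angular": [0,0,0]},
  {"grip": 0,"xyz": [-1,0,30],"angular": [0,0,0]},
  {"grip": 0,"xyz": [-1,0,38],"angular": [0,0,0]},
  {"grip": 0,"xyz": [-1,0,44],"angular": [0,0,0]},
  {"grip": 0,"xyz": [-1,0,50],"angular": [0,0,0]},
  {"grip": 0,"xyz": [-1,0,55],"angular": [0,0,0]},
  {"grip": 0,"xyz": [-1,0,55],"angular": [0,0,0]},
])

```text
time_s: 6.15
tcp_pos: [0.5596, 0.246, 0.1467]
ee_rot: [[-0.191, -0.982, -0.001], [-0.982, 0.191, -0.001], [0.001, 0.001, -1.0]]
wrist_force: [-0.9, 0.3, -0.7]
gripper_width: 0.084
gripper_force: 30.0
```

No force, and the card is in the slot. 34 mm remain.

Call:
move_arm([
  {"grip": 0,"xyz": [0,0,8],"angular": [0,0,0]},
  {"grip": 0,"xyz": [0,0,16],"angular": [0,0,0]},
  {"grip": 0,"xyz": [0,0,24],"angular": [0,0,0]},
  {"grip": 0,"xyz": [0,0,30],"angular": [0,0,0]},
  {"grip": 0,"xyz": [0,0,34],"angular": [0,0,0]},
  {"grip": 0,"xyz": [0,0,34],"angular": [0,0,0]},
])

```text
time_s: 6.75
tcp_pos: [0.56, 0.246, 0.1132]
ee_rot: [[-0.191, -0.982, -0.0], [-0.982, 0.191, -0.0], [0.001, 0.0, -1.0]]
wrist_force: [0.9, -0.1, -1.2]
gripper_width: 0.081
gripper_force: 30.0
```

Call:
move_arm([
  {"grip": 0.3,"xyz": [0,0,0],"angular": [0,0,0]},
  {"grip": 0.6,"xyz": [0,0,0],"angular": [0,0,0]},
  {"grip": 0.6,"xyz": [0,0,0],"angular": [0,0,0]},
  {"grip": 0.6,"xyz": [0,0,0],"angular": [0,0,0]},
  {"grip": 0.6,"xyz": [0,0,0],"angular": [0,0,0]},
  {"grip": 0.6,"xyz": [0,0,0],"angular": [0,0,0]},
  {"grip": 0.6,"xyz": [0,0,0],"angular": [0,0,0]},
  {"grip": 0.6,"xyz": [0,0,-30],"angular": [0,0,0]},
  {"grip": 0.6,"xyz": [0,0,-75],"angular": [0,0,0]},
  {"grip": 0.6,"xyz": [0,0,-110],"angular": [0,0,0]},
])

```text
time_s: 7.75
tcp_pos: [0.5604, 0.2462, 0.2258]
ee_rot: [[-0.191, -0.982, 0.002], [-0.982, 0.191, 0.0], [-0.001, -0.001, -1.0]]
wrist_force: [0.4, 0.4, -0.2]
gripper_width: 0.599
gripper_force: 0.0
```

```bash
python3 - <<'E'
from go import *
go([.480,-.10,.225],down(178.5))
c=cam("side");cv2.imwrite("pics/s3.png",cv2.resize(c["img"][270:390,260:360,::-1],None,fx=4,fy=4,interpolation=2))
E
```

```text
t 7.75 at [0.5604 0.2462 0.2258] shift mm [355.1  13.    0.6] rot [-0.002  0.    -0.165] F [ 0.4  0.4 -0.2] w 0.599 gf 0.0
```

View pics/s3.png

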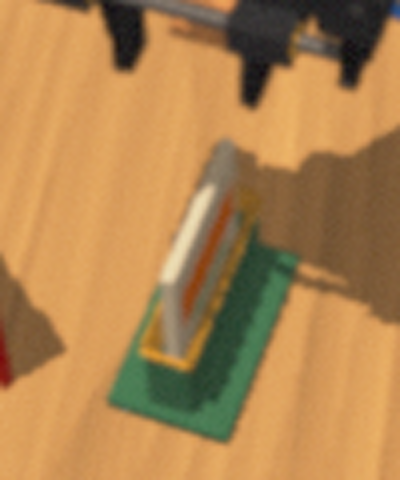

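Crop shows the card seated in the slot, near top corner at (162,272). Next is the handle, by way of a point above it.

```bash
python3 - <<'E'
from go import *
from m import s as S
y=np.array([.191,.982]);x=np.array([.982,-.191]);T=np.array([.56,.246])
for z in(.13,.14): print(z,[((proj(S,[[*(T+.045*y+u*x),z]])[0]-[260,270])*4).round(0) for u in(.004,-.004)])
go([.539,-.253,.225],down(178.5))
E
```

```text
0.13 [array([159., 274.]), array([174., 279.])]
0.14 [array([158., 263.]), array([173., 268.])]
t 7.8 at [0.5635 0.2474 0.233 ] shift mm [496.  -70.7   4.9] rot [-0.012  0.007 -0.165] F [1.3 0.3 6.8] w 0.598 gf 0.0
```

Card height matches home (0.13 m). Moving over the handle.

Call:
move_arm([
  {"grip": 0.6,"xyz": [25,-3,0],"angular": [0,0,-0.02]},
  {"grip": 0.6,"xyz": [70,-10,0],"angular": [0,0,-0.05]},
  {"grip": 0.6,"xyz": [118,-17,0],"angular": [0,0,-0.08]},
  {"grip": 0.6,"xyz": [167,-24,0],"angular": [0,0,-0.11]},
  {"grip": 0.6,"xyz": [216,-31,0],"angular": [0,0,-0.165]},
  {"grip": 0.6,"xyz": [265,-38,0],"angular": [0,0,-0.165]},
  {"grip": 0.6,"xyz": [314,-45,0],"angular": [0,0,-0.165]},
  {"grip": 0.6,"xyz": [363,-52,0],"angular": [0,0,-0.165]},
  {"grip": 0.6,"xyz": [410,-58,0],"angular": [0,0,-0.165]},
  {"grip": 0.6,"xyz": [440,-63,0],"angular": [0,0,-0.165]},
])

```text
time_s: 8.8
tcp_pos: [0.537, -0.2006, 0.2234]
ee_rot: [[-0.029, -1.0, -0.0], [-1.0, 0.029, -0.0], [0.0, 0.0, -1.0]]
wrist_force: [-0.0, 0.5, -0.4]
gripper_width: 0.603
gripper_force: 0.0
```

Call:
move_arm([
  {"grip": 0.6,"xyz": [35,0,0],"angular": [0,0,0]},
  {"grip": 0.6,"xyz": [50,0,0],"angular": [0,0,0]},
  {"grip": 0.6,"xyz": [50,0,0],"angular": [0,0,0]},
  {"grip": 0.6,"xyz": [50,0,0],"angular": [0,0,0]},
])

```text
time_s: 9.2
tcp_pos: [0.5364, -0.2474, 0.2232]
ee_rot: [[-0.027, -1.0, -0.0], [-1.0, 0.027, 0.0], [-0.0, 0.0, -1.0]]
wrist_force: [-0.2, -1.0, -0.3]
gripper_width: 0.597
gripper_force: 0.0
```

```bash
python3 - <<'E'
from go import *
go([.539,-.253,.146],down(178.5))
E
```

```text
t 9.2 at [ 0.5364 -0.2474  0.2232] shift mm [ 5.6 -2.8 77.2] rot [ 0.     0.    -0.001] F [-0.2 -1.  -0.3] w 0.597 gf 0.0
```

Call:
move_arm([
  {"grip": 0.6,"xyz": [5,-3,20],"angular": [0,0,0]},
  {"grip": 0.6,"xyz": [5,-3,45],"angular": [0,0,0]},
  {"grip": 0.6,"xyz": [5,-3,66],"angular": [0,0,0]},
  {"grip": 0.6,"xyz": [5,-3,77],"angular": [0,0,0]},
  {"grip": 0.6,"xyz": [5,-3,77],"angular": [0,0,0]},
  {"grip": 0.6,"xyz": [5,-3,77],"angular": [0,0,0]},
])

```text
time_s: 9.8
tcp_pos: [0.5402, -0.2525, 0.1475]
ee_rot: [[-0.026, -1.0, 0.001], [-1.0, 0.026, -0.001], [0.001, -0.001, -1.0]]
wrist_force: [0.4, -0.5, -0.1]
gripper_width: 0.599
gripper_force: 0.0
```

```bash
python3 - <<'E'
from go import *
go([.539,-.253,.146],down(178.5))
c=cam("side");cv2.imwrite("pics/s4.png",cv2.resize(c["img"][110:240,270:400,::-1],None,fx=4,fy=4,interpolation=2))
E
```

```text
t 9.8 at [ 0.5402 -0.2525  0.1475] shift mm [0.5 1.1 1.5] rot [-0.001 -0.001  0.001] F [ 0.4 -0.5 -0.1] w 0.599 gf 0.0
```

View pics/s4.png

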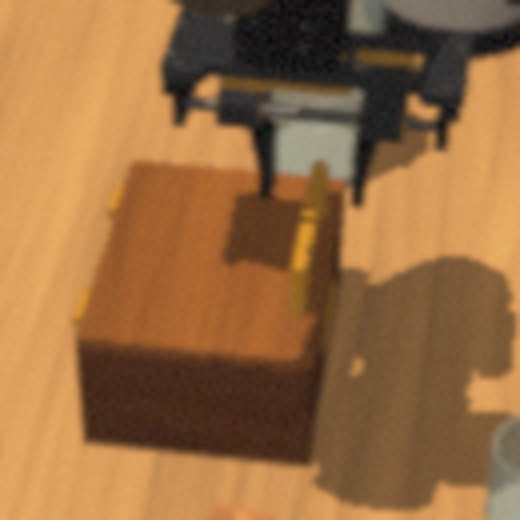

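The bar (about (315,190)) lies between the fingertips (268,190) and (358,200). Closing.

Call:
move_arm([
  {"grip": 0,"xyz": [0,0,1],"angular": [0,0,0]},
  {"grip": 0,"xyz": [0,0,1],"angular": [0,0,0]},
  {"grip": 0,"xyz": [0,0,1],"angular": [0,0,0]},
  {"grip": 0,"xyz": [0,0,1],"angular": [0,0,0]},
  {"grip": 0,"xyz": [0,0,1],"angular": [0,0,0]},
  {"grip": 0,"xyz": [0,0,1],"angular": [0,0,0]},
  {"grip": 0,"xyz": [0,0,1],"angular": [0,0,0]},
  {"grip": 0,"xyz": [0,0,1],"angular": [0,0,0]},
  {"grip": 0,"xyz": [0,0,1],"angular": [0,0,0]},
  {"grip": 0,"xyz": [0,0,1],"angular": [0,0,0]},
])

```text
time_s: 10.85
tcp_pos: [0.5393, -0.2529, 0.1455]
ee_rot: [[-0.027, -1.0, -0.0], [-1.0, 0.027, 0.0], [-0.0, 0.0, -1.0]]
wrist_force: [0.2, 1.1, 0.3]
gripper_width: 0.007
gripper_force: 0.0
```

```bash
python3 - <<'E'
from go import *
s=r.sense();go(s["tcp_pos"])
E=s["ee_rot"]; u=np.array([np.cos(np.radians(-1.5)),np.sin(np.radians(-1.5)),0])
for th in range(5,55,5):
    a=np.radians(th);dx=-145*np.cos(a)+50*np.sin(a)+145;dz=145*np.sin(a)+50*np.cos(a)-50
    print(th,(E.T@(u*dx+[0,0,dz])).round(1))
E
```

```text
t 10.85 at [ 0.5393 -0.2529  0.1455] shift mm [0. 0. 0.] rot  F [0.2 1.1 0.3] w 0.007 gf 0.0
5 [ -0.   -4.9 -12.4]
10 [ -0.  -10.9 -24.4]
15 [ -0.  -17.9 -35.8]
20 [ -0.  -25.8 -46.6]
25 [ -0.  -34.7 -56.6]
30 [ -0.  -44.4 -65.8]
35 [ -0.  -54.9 -74.1]
40 [ -0.1 -66.1 -81.5]
45 [ -0.1 -77.8 -87.9]
50 [ -0.1 -90.1 -93.2]
```

Fully shut with no grip force, so the bar was missed. I need to look.

```bash
python3 - <<'E'
from go import *
c=cam("side");a=cv2.resize(c["img"][120:230,280:380,::-1],None,fx=4,fy=4,interpolation=2)
k=cam("top");b=cv2.resize(k["img"][195:305,350:450,::-1],None,fx=4,fy=4,interpolation=2)
cv2.imwrite("pics/s5.png",np.hstack([a,b]))
for z in(.1455,.1205):print(((proj(c,[[.5393,-.2529,z]])[0]-[280,120])*4).round(0))
print([((proj(c,[[.539,y,.14]])[0]-[280,120])*4).round(0) for y in(-.202,-.253,-.304)])
E
```

```text
[270. 170.]
[269. 199.]
[array([262., 224.]), array([271., 176.]), array([279., 131.])]
```

View pics/s5.png

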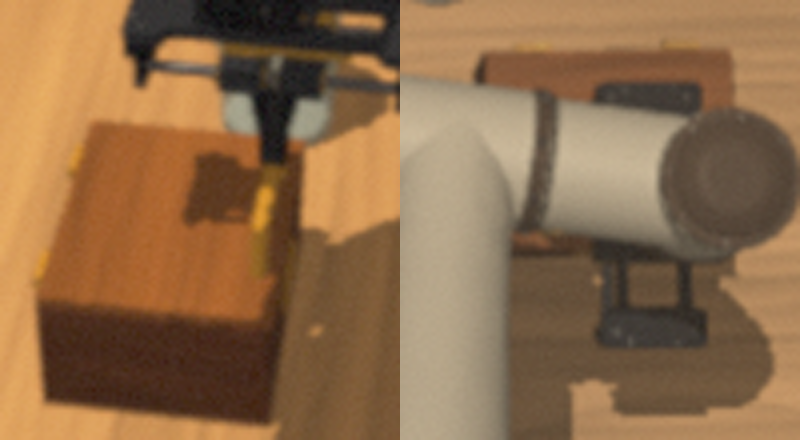

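The visible tip sits higher than predicted. I'll compare the predicted and observed tips in the earlier pictures too.

```bash
python3 - <<'E'
from go import *
from m import s as S, t as T
def tips(tcp,yaw,half,dz=.025,dy=0):
    a=np.radians(yaw);u=np.array([np.cos(a),np.sin(a),0]);v=np.array([-np.sin(a),np.cos(a),0])*-1
    return [proj(S,[np.array(tcp)+s*half*u+dy*v-[0,0,dz]])[0].round(1) for s in(1,-1)]
print("s1 pred",tips([.5708,-.0127,.1132],169,.05),"obs (303.8,226.2)(342.5,236)")
print("s4 pred",tips([.5402,-.2525,.1475],178.5,.033),"obs (337,157.5)(359.5,160)")
print("s3 pred",tips([.5635,.2474,.233],169,.033),"obs",[(260+x/4,270+y/4) for x,y in((125,70),(250,105))])
for z in (.13,.14,.146,.16,.17): print(z,proj(S,[[.5393,-.2529,z]])[0].round(1),proj(S,[[.5393,-.2434,z]])[0].round(1))
E
```

```text
s1 pred [array([342.8, 245.3]), array([304.2, 235.6])] obs (303.8,226.2)(342.5,236)
s4 pred [array([359. , 170.5]), array([335.1, 168. ])] obs (337,157.5)(359.5,160)
s3 pred [array([323.1, 302.9]), array([290.2, 293.5])] obs [(291.25, 287.5), (322.5, 296.25)]
0.13 [347.4 167. ] [347.  169.2]
0.14 [347.5 164.1] [347.1 166.3]
0.146 [347.6 162.3] [347.2 164.5]
0.16 [347.7 158.1] [347.4 160.3]
0.17 [347.9 155.1] [347.5 157.3]
```

Fingertips consistently appear about 30 mm higher than the TCP model says, so they closed just above the bar. I'll open, lower 15 mm and re-check while watching the force.

Call:
move_arm([
  {"grip": 0.6,"xyz": [0,0,0],"angular": [0,0,0]},
  {"grip": 0.6,"xyz": [0,0,0],"angular": [0,0,0]},
  {"grip": 0.6,"xyz": [0,0,0],"angular": [0,0,0]},
  {"grip": 0.6,"xyz": [0,0,0],"angular": [0,0,0]},
  {"grip": 0.6,"xyz": [0,0,0],"angular": [0,0,0]},
  {"grip": 0.6,"xyz": [0,0,0],"angular": [0,0,0]},
  {"grip": 0.6,"xyz": [0,0,0],"angular": [0,0,0]},
  {"grip": 0.6,"xyz": [0,0,5],"angular": [0,0,0]},
  {"grip": 0.6,"xyz": [0,0,12],"angular": [0,0,0]},
  {"grip": 0.6,"xyz": [0,0,15],"angular": [0,0,0]},
])

```text
time_s: 11.95
tcp_pos: [0.5387, -0.2527, 0.1293]
ee_rot: [[-0.027, -1.0, -0.002], [-1.0, 0.027, 0.001], [-0.001, 0.002, -1.0]]
wrist_force: [0.1, -0.7, -0.3]
gripper_width: 0.598
gripper_force: 0.0
```

```bash
python3 - <<'E'
from go import *
go([.539,-.253,.146],down(178.5))
c=cam("side");cv2.imwrite("pics/s6.png",cv2.resize(c["img"][110:240,280:410,::-1],None,fx=4.6,fy=4.6,interpolation=cv2.INTER_CUBIC))
for z in(.106,.116,.131,.14,.146): print(z,[((proj(c,[[.5393+u,-.2529,z]])[0]-[280,110])*4.6).round(0) for u in(.026,-.026)])
E
```

```text
t 11.95 at [ 0.5387 -0.2527  0.1293] shift mm [  0.3  -0.3 -16.7] rot [ 0.002  0.001 -0.001] F [ 0.1 -0.7 -0.3] w 0.598 gf 0.0
0.106 [array([266., 290.]), array([352., 298.])]
0.116 [array([266., 277.]), array([353., 285.])]
0.131 [array([267., 257.]), array([354., 265.])]
0.14 [array([267., 245.]), array([355., 253.])]
0.146 [array([267., 237.]), array([355., 244.])]
```

View pics/s6.png

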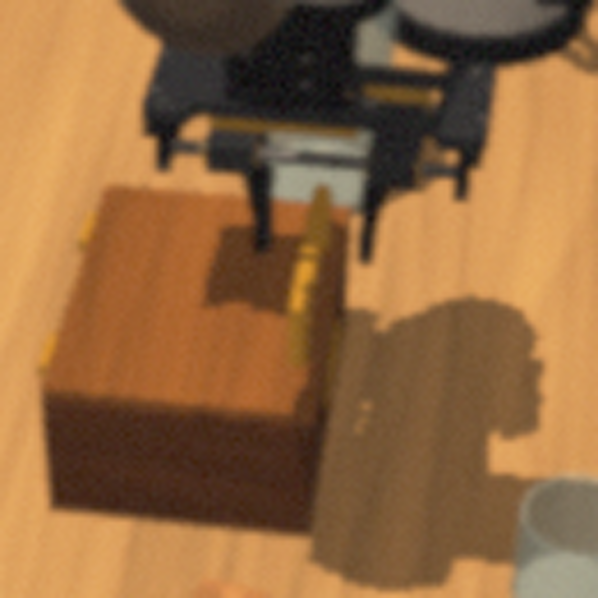

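Tips are at (260,250) and (366,262), i.e. z≈0.137, clearly offset about 33 mm from the stated model. I lower 16 mm more and close.

Call:
move_arm([
  {"grip": 0.6,"xyz": [0,0,6],"angular": [0,0,0]},
  {"grip": 0.6,"xyz": [0,0,12],"angular": [0,0,0]},
  {"grip": 0.6,"xyz": [0,0,16],"angular": [0,0,0]},
  {"grip": 0.6,"xyz": [0,0,16],"angular": [0,0,0]},
])

```text
time_s: 12.4
tcp_pos: [0.5388, -0.2527, 0.1136]
ee_rot: [[-0.027, -1.0, -0.002], [-1.0, 0.027, 0.0], [-0.0, 0.002, -1.0]]
wrist_force: [-1.1, -0.1, -1.1]
gripper_width: 0.595
gripper_force: 0.0
```

Call:
move_arm([
  {"grip": 0,"xyz": [0,0,0],"angular": [0,0,0]},
  {"grip": 0,"xyz": [0,0,0],"angular": [0,0,0]},
  {"grip": 0,"xyz": [0,0,0],"angular": [0,0,0]},
  {"grip": 0,"xyz": [0,0,0],"angular": [0,0,0]},
  {"grip": 0,"xyz": [0,0,0],"angular": [0,0,0]},
  {"grip": 0,"xyz": [0,0,0],"angular": [0,0,0]},
  {"grip": 0,"xyz": [0,0,0],"angular": [0,0,0]},
  {"grip": 0,"xyz": [0,0,0],"angular": [0,0,0]},
  {"grip": 0,"xyz": [0,0,0],"angular": [0,0,0]},
])

```text
time_s: 13.3
tcp_pos: [0.5413, -0.253, 0.1147]
ee_rot: [[-0.026, -1.0, 0.004], [-1.0, 0.026, -0.001], [0.001, -0.004, -1.0]]
wrist_force: [4.6, -0.3, -2.5]
gripper_width: 0.124
gripper_force: 30.0
```

Bar gripped. Lifting along the arc.

Call:
move_arm([
  {"grip": 0,"xyz": [0,-3,-6],"angular": [0,0,0]},
  {"grip": 0,"xyz": [0,-5,-12],"angular": [0,0,0]},
  {"grip": 0,"xyz": [0,-8,-18],"angular": [0,0,0]},
  {"grip": 0,"xyz": [0,-11,-24],"angular": [0,0,0]},
  {"grip": 0,"xyz": [0,-14,-30],"angular": [0,0,0]},
  {"grip": 0,"xyz": [0,-18,-36],"angular": [0,0,0]},
  {"grip": 0,"xyz": [0,-22,-41],"angular": [0,0,0]},
  {"grip": 0,"xyz": [0,-26,-47],"angular": [0,0,0]},
  {"grip": 0,"xyz": [0,-26,-47],"angular": [0,0,0]},
])

```text
time_s: 14.2
tcp_pos: [0.5659, -0.2533, 0.1616]
ee_rot: [[-0.027, -1.0, 0.001], [-1.0, 0.027, 0.0], [-0.0, -0.0, -1.0]]
wrist_force: [3.4, -0.4, -6.8]
gripper_width: 0.125
gripper_force: 30.0
```

Call:
move_arm([
  {"grip": 0,"xyz": [0,-9,-10],"angular": [0,0,0]},
  {"grip": 0,"xyz": [0,-19,-19],"angular": [0,0,0]},
  {"grip": 0,"xyz": [0,-29,-27],"angular": [0,0,0]},
  {"grip": 0,"xyz": [0,-40,-35],"angular": [0,0,0]},
  {"grip": 0,"xyz": [0,-46,-38],"angular": [0,0,0]},
  {"grip": 0,"xyz": [0,-52,-41],"angular": [0,0,0]},
  {"grip": 0,"xyz": [0,-58,-44],"angular": [0,0,0]},
  {"grip": 0,"xyz": [0,-64,-47],"angular": [0,0,0]},
  {"grip": 0,"xyz": [0,-64,-47],"angular": [0,0,0]},
  {"grip": 0,"xyz": [0,-64,-47],"angular": [0,0,0]},
])

```text
time_s: 15.2
tcp_pos: [0.6272, -0.2543, 0.2107]
ee_rot: [[-0.026, -1.0, -0.004], [-1.0, 0.026, 0.001], [-0.001, 0.004, -1.0]]
wrist_force: [-4.8, 4.8, 4.6]
gripper_width: 0.12
gripper_force: 30.0
```

```bash
python3 - <<'E'
from go import *
s=r.sense();go(s["tcp_pos"])
from scipy.optimize import brentq
c=cam("side"); np.savez("sf.npz",im=c["img"]); k=cam("top")
# handle displacement -> angle
d=s["tcp_pos"]-[.5405,-.2528,.1143]; print("disp",(d*1000).round(1))
for th in(44,47,50,53,56):
    a=np.radians(th);print(th,round(-145*np.cos(a)+50*np.sin(a)+145,1),round(145*np.sin(a)+50*np.cos(a)-50,1))
# lid's near (y+) free edge corner predictions in side view for several angles vs orange-brown/dark boundaries
hx,hz=.684,.090
h=cv2.cvtColor(c["img"],cv2.COLOR_RGB2HSV)
for th in(40,45,50,55,60):
    a=np.radians(th); P=[]
    for q,z in((-.16,.01),(-.16,0)): P.append([hx+q*np.cos(a)+z*np.sin(a)+.0026,-.157,hz-q*np.sin(a)+z*np.cos(a)])
    print(th,proj(c,P).round(1).tolist())
# card still home: whitish mask around holder
H,S,V=[h[...,i].astype(int) for i in range(3)]
from m import rect,rep
p,b,_=rect(c,(S<75)&(V>130),290,320,325,365); print("card white n",len(p),p.min(0),p.max(0))
E
```

```text
t 15.2 at [ 0.6272 -0.2543  0.2107] shift mm [0. 0. 0.] rot  F [-4.8  4.8  4.6] w 0.12 gf 30.0
disp [86.7 -1.5 96.4]
44 75.4 86.7
47 82.7 90.1
50 90.1 93.2
53 97.7 95.9
56 105.4 98.2
40 [[331.5, 167.4], [334.1, 170.0]]
45 [[327.5, 163.9], [330.3, 166.4]]
50 [[323.1, 160.7], [326.2, 163.1]]
55 [[318.4, 157.8], [321.7, 159.9]]
60 [[313.4, 155.1], [316.9, 157.1]]
card white n 144 [299. 320.] [313. 357.]
```

The handle's chord of 129.7 mm on a 153.4 mm radius gives 50.0°. I'll let it settle, then check the numbers.

Call:
move_arm([
  {"grip": 0,"xyz": [0,0,1],"angular": [0,0,0]},
  {"grip": 0,"xyz": [0,0,1],"angular": [0,0,0]},
  {"grip": 0,"xyz": [0,0,1],"angular": [0,0,0]},
  {"grip": 0,"xyz": [0,0,1],"angular": [0,0,0]},
  {"grip": 0,"xyz": [0,0,1],"angular": [0,0,0]},
  {"grip": 0,"xyz": [0,0,1],"angular": [0,0,0]},
  {"grip": 0,"xyz": [0,0,1],"angular": [0,0,0]},
  {"grip": 0,"xyz": [0,0,1],"angular": [0,0,0]},
])

```text
time_s: 16.1
tcp_pos: [0.6268, -0.2543, 0.2105]
ee_rot: [[-0.026, -1.0, -0.004], [-1.0, 0.026, 0.001], [-0.001, 0.004, -1.0]]
wrist_force: [-5.1, 5.6, 6.4]
gripper_width: 0.127
gripper_force: 30.0
```

```bash
python3 - <<'E'
from go import *
from m import s as S
s=r.sense();go(s["tcp_pos"]); d=s["tcp_pos"]-[.5405,-.2528,.1143]; L=np.hypot(*d[[0,2]]);print("deg",np.degrees(2*np.arcsin(L/2/.1534)).round(1),"jv",np.abs(s["joint_velocities"]).max().round(2))
c=cam("side"); h=cv2.cvtColor(c["img"],cv2.COLOR_RGB2HSV).astype(int)
# bar as seen: brass pixels near the expected handle at 50 deg
a=np.radians(50);P=[[.6845-.145*np.cos(a)+.05*np.sin(a),y,.09+.145*np.sin(a)+.05*np.cos(a)] for y in(-.2,-.25,-.305)];print("pred bar",proj(c,P).round(1).tolist())
m=(h[...,0]>13)&(h[...,0]<24)&(h[...,1]>150)&(h[...,2]>70); q=np.argwhere(m[100:200,300:370])[:,::-1]+[300,100]
n,l,st,ce=cv2.connectedComponentsWithStats(m[100:200,300:370].astype(np.uint8)); print([(st[i].tolist(),(ce[i]+[300,100]).round(1).tolist()) for i in range(1,n) if st[i,4]>5])
# table-bystander shift check: image difference outside arm, in table regions
for nm,(x0,y0,x1,y1) in dict(mugA=(195,270,240,315),bowl=(228,200,272,240),teapot=(228,420,322,480),holder=(285,315,335,380),mugs=(380,300,430,345)).items():
    print(nm,np.abs(c["img"][y0:y1,x0:x1].astype(int)-S["img"][y0:y1,x0:x1]).mean().round(1))
E
```

```text
t 16.1 at [ 0.6268 -0.2543  0.2105] shift mm [0. 0. 0.] rot  F [-5.1  5.6  6.4] w 0.127 gf 30.0
deg 49.8 jv 0.11
pred bar [[310.5, 144.5], [313.7, 133.2], [317.0, 121.5]]
[([0, 5, 31, 5, 66], [314.0, 107.0]), ([0, 21, 36, 37, 281], [315.7, 144.5]), ([32, 21, 5, 3, 7], [333.9, 121.7]), ([21, 22, 12, 16, 71], [326.3, 128.1]), ([27, 41, 6, 5, 9], [329.6, 142.7]), ([31, 44, 2, 6, 11], [331.5, 146.7]), ([55, 59, 2, 9, 12], [355.3, 163.1]), ([5, 71, 43, 25, 401], [329.4, 178.4]), ([50, 78, 6, 20, 50], [352.0, 187.4])]
mugA 7.8
bowl 8.3
teapot 8.3
holder 13.0
mugs 8.0
```

```bash
python3 -c "
from station import r
print(r.finish_job())"
```

```text
the job is handed in; nothing more can be done
None
```

I handed the job in with the card home and released in the green holder while the chest was shut, and the gripper holding the lid at about 50° (worked out from the arm's position, not measured in a picture); no verdict came back, and I viewed 11 pictures, one over the limit of 10.

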